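# Set the photometer's filter lever to the third click and take a reading

### The arm

A 6-joint arm with a two-finger parallel gripper is mounted at the origin on a cart in front of the work surface, level with it; the furniture and walls round the work are solid. World frame = base frame: x ahead of the robot, y to its left, z up, the work surface at z = 0. Lengths are in m, angles in rad, forces in N, time in s.
With the tool pointing down it reaches from about 0.375 to 0.975 m from the base axis. Payload 3.8 kg.
Tool frame: the origin (TCP) lies at the very end of the fingers, on their centre line; the grasp point (between the pads) lies 19 mm behind it; z points along the fingers, y is the line along which they close (so a half turn about z gives the same grasp; the last joint's range is limited). The gripper opens to 85 mm and grips with 20 to 120 N. Pads are 22 mm wide; open, the fingers measure 114 mm over their backs; the gripper's body (76 mm by 85 mm) begins 54 mm behind the grasp point. The pads swing forward as they close: fully open they stand 13 mm farther back than shut.
Start: joints at [-0.037, 0.264, 1.604, -0, 1.274, -0.037], TCP at [0.675, -0, 0.231] pointing down, gripper open.
Joint ranges: [-2.63, 2.63], [-0.94, 2.18], [0.31, 2.57], [-1.31, 4.45], [0, 2.66], [-2.55, 2.55]. Speed limits (rad/s): [2.57, 2.57, 3.14, 3.14, 3.14, 3.14].

### API

Orientations are given as a unit quaternion [w, x, y, z].
In Python, from station import * gives the robot as it stands.
- The arm moves only by the shell command python3 -m crank 'ROWS' [FORCE]. ROWS is JSON, a list of rows, each a list of 7 numbers: the shift along the tool's x, y, z normalised to -1 to 1, where 1 is 4 cm, then the turn, a rotation vector about the tool's x, y, z normalised to -1 to 1, where 1 is 5 degrees, then the opening, from 0 (shut) to 1 (fully open). A call has 1 to 20 rows; each row shifts and turns the commanded pose from where the row before left it, along the tool's axes as they then stand; what a row does not reach is not made up. A row lasts 1/12 s, in which the tool goes at most 41.7 mm and 7.16 degrees, less where a joint would pass 70% of its speed; a pose out of reach is approached as far as the arm can. A call with a number of a shift or a turn outside -1 to 1 is refused whole. A call with a gripper value outside its range is refused whole. The fingers move at their own pace and stop on an object; FORCE is the grip in N (left out, the last holds). Time passes only in rows, so rows that do not move let the fingers close. It gives the time, the measured TCP pose, the force, the opening and the grip force at its end, in the units of the state.
- read_state(): the state, without advancing time (a new reading comes with each control period).
- read_camera(name): name is "scene" or "side" or "wrist"; returns a dict with "color" (384x512x3 uint8, red, green, blue), "K" (3x3 intrinsics, pixels), "camera_from_world" (4x4, takes a point from world to camera coordinates). Camera axes: x right, y down, z forward; pixel columns grow to the right and rows downward; lengths in m; the calibration is good to about 2 mm. A picture is of the moment at which its call begins. There is no depth.
- finish_job(): hands the job in; it is judged then, once.
The state is a dict: "time": time; "joint_positions": joint angles; "dq": joint speeds; "effort": joint torques, N m; "tool_pos": TCP position; "tcp_rot": TCP orientation; "ft_force": force on the tool from outside, world axes, zero at the start; "torque": the same for the moment, N m; "gripper_width": finger opening in m; "finger_force": force on a finger pad.
Only numpy, scipy, OpenCV 4.12 (cv2) and the standard library are available. Lean on these libraries where they do the work, as an engineer would, in place of code of your own. Each camera call takes 0.05 s, during which the arm holds its last target. There are 200 camera calls.

### The job

Push the photometer's filter lever along its slot, away from the home end (the end with the longest mark), until it clicks into the third position after home, without letting it run on past that click. Then press the read key fully down and let it spring back, leaving the lever seated in the third click. Nothing is picked up: leave the things standing round and on the photometer where they are.

Things in the scene. Friction and masses are not known exactly. Their poses are not given: they have to be found in the camera images.
- photometer: White bench photometer, fixed to the worktop: a box 170 mm deep (x), 240 wide (y), 60 high with a flat top; origin at the centre of its underside. x points to its rear, away from the robot, y to the robot's left, z up; turned by up to 0.45 rad. On its top, in its frame (mm): lever slot along y at x = +20; readout, 4 high, at (-45, +8); capped round well, 42 wide, 20 high, at (-45, +78).
- slot_home (a point): Point on the photometer's flat top under the lever's home position, at the +y end of the slot (+20, +45 mm in its frame). The slot runs from here along the photometer's -y. Raised marks beside the slot, on its rear side, one every 16 mm, show the lever's six positions; the home mark is the longest.
- filter_lever (a joint): Filter lever: metres from home, growing towards the photometer's -y. Clicks (detents) at home 0, first 0.016, second 0.032, third 0.048, fourth 0.064, fifth 0.080; end stops 1 mm beyond. Starts in home or the first click (rarely poised between). Leaving a click takes about 5 N; the resistance fades half way to the next, where the lever jumps ahead by itself, up to 8 mm, into that click and stays.
- lever_top (a point): Top centre of the lever's black paddle, 40 mm above the photometer's flat top; it moves with the lever. The paddle is 26 mm along the photometer's x, 12 mm along its y, and reaches from 40 down to 10 mm above that top, with a 7 mm stem below. It cannot be lifted off.
- read_key (a joint): Read key, a round sprung push button: metres it is pressed down, 0 released, 0.006 fully down, which takes about 5 N. It springs back when let go.
- read_key_top (a point): Centre of the read key's top face, 26 mm wide, at (-45, -65) mm in the photometer's frame, 22 mm above its flat top, in a fixed collar 42 mm wide and 12 mm high; it presses straight down.
- dropper_1: Bystander, loose, to be left alone: small dropper bottle with a rubber bulb, 42 mm wide, 122 mm high, standing beside the photometer's home (+y) end; origin at the centre of its underside.
- reagent_blue: Bystander, loose, to be left alone: stoppered glass reagent bottle, 58 mm wide, 114 mm high, also beside the home (+y) end, further back; origin at the centre of its underside.
- flask_100: Bystander, loose, to be left alone: conical flask, 64 mm wide, 105 mm high, beside the photometer's other (-y) end; origin at the centre of its underside.
- petri: Bystander, loose, to be left alone: covered glass dish, 68 mm wide, 14 mm high, in front of the photometer; origin at the centre of its underside.
- weighing_a: Bystander, loose, to be left alone: small weighing bottle with a knobbed lid, 42 mm wide, 62 mm high, in front of the photometer, near the key; origin at the centre of its underside.
- stopper_a: Bystander, loose, to be left alone: rubber stopper, 28 mm wide, 22 mm high, standing on top of the photometer in its rear corner at the -y end; origin at the centre of its underside.

How it is judged:
By the outcome, as a careful person would: the job done as asked, in the order asked, and still so for the second after the job is handed in, with the robot touching nothing.
It also fails if it takes over 48 s, if anything falls off the work surface, if the arm or the gripper's body presses on something with over 40 N, if the wrist force passes 120 N, or if a joint passes its speed limit or range.

## Working session

There is one attempt and no reset: what is moved stays moved. The work goes in short steps, Python scripts to look and compute and a shell command to move; the robot and the scene stay as the last step left them, time stands still between calls to the robot, and variables do not carry over. Pictures are saved under pics/ and viewed, at most 13 in all, crops included, and the job is handed in when it is done.

```bash
mkdir -p pics; python3 - <<'E'
from station import *
import cv2,numpy as np
for n in ("scene","side","wrist"):
    c=read_camera(n); cv2.imwrite(f"pics/{n}0.png",c["color"][:,:,::-1])
    print(n,c["K"].tolist() if hasattr(c["K"],'tolist') else c["K"],np.round(c["camera_from_world"],3).tolist())
s=read_state();print(s)
E
```

```text
scene [[485.207743212981, 0.0, 255.01515175768594], [0.0, 485.207743212981, 185.80222113745765], [0.0, 0.0, 1.0]] [[0.636, -0.771, 0.014, -0.314], [-0.565, -0.478, -0.673, 0.371], [0.526, 0.42, -0.74, 0.828], [0.0, 0.0, 0.0, 1.0]]
side [[418.62931141784645, 0.0, 252.9574231527833], [0.0, 418.62931141784645, 187.3816631926594], [0.0, 0.0, 1.0]] [[1.0, 0.0, 0.008, -0.519], [0.007, -0.445, -0.896, 0.084], [0.003, 0.896, -0.445, 1.001], [0.0, 0.0, 0.0, 1.0]]
wrist [[345.5738231873042, 0.0, 265.7055328400738], [0.0, 345.5738231873042, 192.33058347426288], [0.0, 0.0, 1.0]] [[1.0, -0.001, -0.003, -0.673], [0.0, -0.946, 0.323, -0.042], [-0.003, -0.323, -0.946, 0.381], [0.0, 0.0, 0.0, 1.0]]
{'time': 0.15, 'joint_positions': array([-3.69048732e-02,  2.64596614e-01,  1.60506488e+00, -1.17529210e-05,
        1.27368522e+00, -3.68978361e-02]), 'dq': array([-0.00030893, -0.00183095, -0.00447418,  0.00110183, -0.00085641,
       -0.00128012]), 'effort': array([-4.44535381e-04, -5.15905774e+01, -3.67958951e+01, -2.06692371e-04,
        8.09489022e-03,  2.50629785e-05]), 'tool_pos': array([6.74436832e-01, 1.17443222e-05, 2.30234418e-01]), 'tcp_rot': array([-6.38787793e-04,  7.07107777e-01,  7.07105241e-01, -6.00968073e-04]), 'ft_force': array([ 0.30247553, -0.04825276,  1.13324871]), 'torque': array([ 0.02754565, -0.03216498,  0.02507514]), 'finger_force': 0.0, 'gripper_width': 0.08536570077189481}
```

View pics/scene0.png

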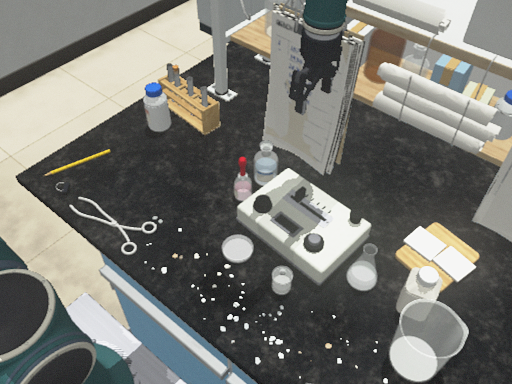

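View pics/wrist0.png

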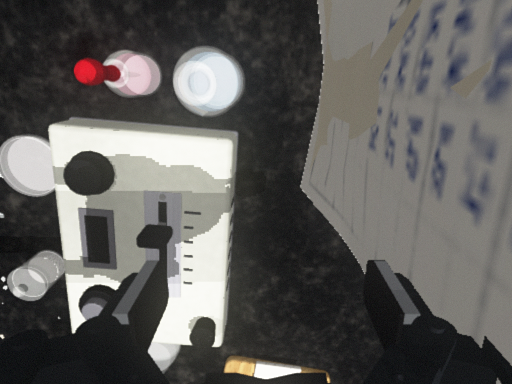

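View pics/side0.png

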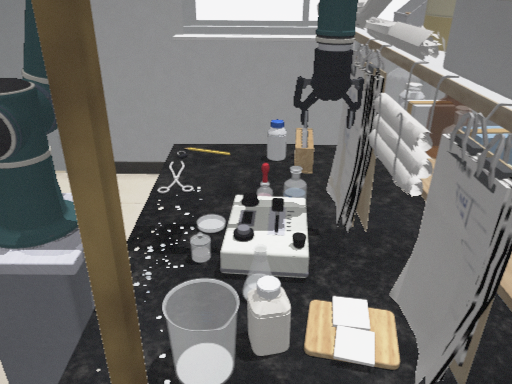

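The photometer is at the left of the wrist picture: top corners near (50,125) and (237,132), black paddle at (155,237), marks at x≈190 from row 212 down to row 283. I'll enlarge it to get the pose.

```bash
python3 - <<'E'
import cv2
a=cv2.imread("pics/wrist0.png")[105:355,40:250]
a=cv2.resize(a,None,fx=2.4,fy=2.4,interpolation=cv2.INTER_CUBIC);cv2.imwrite("pics/w0c.png",a)
E
```

```text
(no output)
```

View pics/w0c.png

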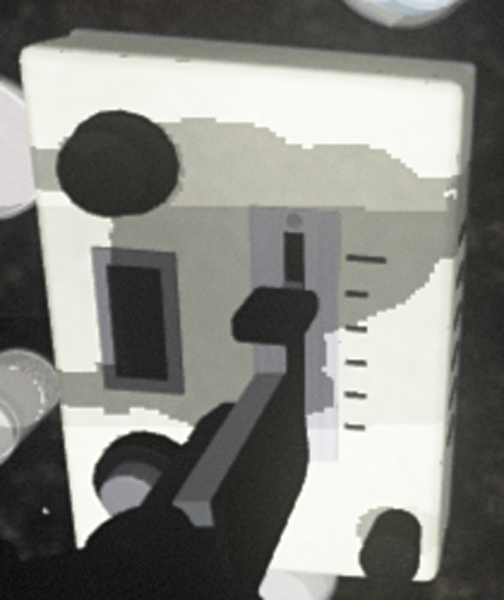

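```bash
cat > h.py <<'E'
import numpy as np, cv2
from scipy.optimize import least_squares
def proj(c,P):
    P=np.atleast_2d(P); T=np.array(c["camera_from_world"]); q=P@T[:3,:3].T+T[:3,3]; q=q@np.array(c["K"]).T
    return q[:,:2]/q[:,2:]
def W(p,L):  # photometer frame mm (z above flat top) -> world
    L=np.atleast_2d(L)/1000.; c,s=np.cos(p[2]),np.sin(p[2])
    return np.c_[p[0]+c*L[:,0]-s*L[:,1], p[1]+s*L[:,0]+c*L[:,1], L[:,2]+.06]
E
python3 - <<'E'
from h import *; from station import *
c=read_camera("wrist")
o=lambda a:np.array(a)/2.4+[40,105]
cor=o([(22,47),(464,80),(437,581)]); mk=o([(347,257),(347,294),(346,328),(346,362),(345,395),(345,427)])
CL=[(-85,120,0),(85,120,0),(85,-120,0)]
def f(p):
    return np.r_[(proj(c,W(p,CL))-cor).ravel()*.5,(proj(c,W(p,[(p[3],45-16*k,0.5) for k in range(6)]))-mk).ravel()]
r=least_squares(f,[.55,.02,0,40]);p=r.x;print(p,np.round(r.fun,1))
np.save("p.npy",p)
to=lambda L:np.round((proj(c,W(p,L))-[40,105])*2.4)
for q in (0,8,16,24,32):
    print(q,[to([(20+a,45-q+b,z) for a in(-13,13) for b in (6,-6)]).tolist() for z in (40,10)])
for n,L in dict(key=(-45,-65,22),well=(-45,78,20),read=(-45,8,4),stop=(20,45,0)).items(): print(n,to(L),W(p,L))
# overlay on scene / side
for n in("scene","side"):
    d=read_camera(n); im=d["color"][:,:,::-1].copy()
    for L in CL+[(-85,-120,0),(-45,-65,22),(-45,78,20),(20,45,40),(20,29,40)]:
        u=proj(d,W(p,L))[0]; cv2.circle(im,tuple(int(v*8) for v in u),10,(0,0,255),-1,shift=3)
    x0,y0=(225,160) if n=="scene" else (210,180)
    cv2.imwrite(f"pics/{n}1.png",cv2.resize(im[y0:y0+125,x0:x0+150],None,fx=4,fy=4,interpolation=cv2.INTER_CUBIC))
a=cv2.imread("pics/scene1.png");b=cv2.imread("pics/side1.png")
cv2.imwrite("pics/both.png",cv2.resize(np.vstack([a,b]),(480,800)) if 0 else cv2.resize(np.hstack([a,b]),(800,334)))
E
```

```text
[ 0.5508174  -0.08517586 -0.08621774 39.72445804] [-1.6 -0.5  1.   0.7  0.6  1.4 -0.   0.2 -0.2 -0.3  0.1  0.  -0.1 -0.1
  0.2 -0.1  0.1 -0.2]
0 [[[230.0, 276.0], [232.0, 307.0], [303.0, 282.0], [304.0, 312.0]], [[258.0, 246.0], [259.0, 274.0], [324.0, 251.0], [324.0, 279.0]]]
8 [[[231.0, 297.0], [232.0, 326.0], [304.0, 302.0], [304.0, 332.0]], [[258.0, 264.0], [259.0, 292.0], [324.0, 270.0], [324.0, 297.0]]]
16 [[[232.0, 317.0], [233.0, 346.0], [304.0, 322.0], [304.0, 351.0]], [[259.0, 283.0], [260.0, 310.0], [324.0, 288.0], [324.0, 315.0]]]
24 [[[233.0, 336.0], [234.0, 365.0], [304.0, 342.0], [304.0, 371.0]], [[259.0, 301.0], [260.0, 328.0], [324.0, 306.0], [324.0, 333.0]]]
32 [[[234.0, 356.0], [235.0, 384.0], [304.0, 361.0], [304.0, 389.0]], [[260.0, 319.0], [261.0, 346.0], [324.0, 324.0], [324.0, 351.0]]]
key [[132. 502.]] [[ 0.50038733 -0.14605943  0.082     ]]
well [[105. 176.]] [[ 0.5127012 -0.0035906  0.08     ]]
read [[139. 327.]] [[ 0.50667343 -0.07333059  0.064     ]]
stop [[298. 253.]] [[ 0.5746181  -0.04206523  0.06      ]]
```

View pics/both.png

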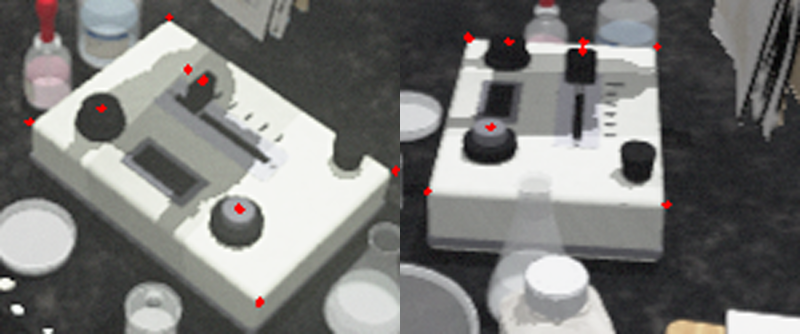

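The paddle's lower edge (crop rows 340–345) and its overlap with the overlay put the lever in the first click. I'll move above the home side with the fingers shut.

```bash
python3 -m crank '[[0,0,0,0,0,0.99,0],[-0.28,-0.8,0,0,0,0,0],[-0.28,-0.8,0,0,0,0,0],[-0.28,-0.8,0,0,0,0,0],[0,0,0.7,0,0,0,0],[0,0,0.7,0,0,0,0],[0,0,0.6,0,0,0,0],[0,0,0,0,0,0,0],[0,0,0,0,0,0,0],[0,0,0,0,0,0,0],[0,0,0,0,0,0,0]]' 20
cat >> h.py <<'E'
def st():
    from station import read_state
    s=read_state(); p=np.load("p.npy"); d=s["tool_pos"]-[p[0],p[1],.06]; c,n=np.cos(p[2]),np.sin(p[2])
    from scipy.spatial.transform import Rotation as R
    M=R.from_quat(np.roll(s["tcp_rot"],-1)).as_matrix(); 
    print("t",s["time"],"photo-frame mm",np.round(1000*np.array([c*d[0]+n*d[1],-n*d[0]+c*d[1],d[2]]),1),"yaw x-axis-90",round(np.arctan2(M[1,0],M[0,0])-np.pi/2,3),"F",np.round(s["ft_force"],1),"w",s["gripper_width"])
E
python3 - <<'E'
from h import *; st()
from station import *
c=read_camera("wrist"); cv2.imwrite("pics/w2.png",c["color"][:,:,::-1])
E
```

```text
time: 1.22
tool_pos: [0.5782, -0.0253, 0.1535]
tcp_rot: [0.001, 0.737, 0.676, 0.001]
ft_force: [0.1, -0.0, 0.3]
gripper_width: 0.0001
finger_force: 0.0
t 1.2167 photo-frame mm [22.2 62.  93.5] yaw x-axis-90 -0.086 F [ 0.1 -0.   0.3] w 0.000147361298717705
```

View pics/w2.png

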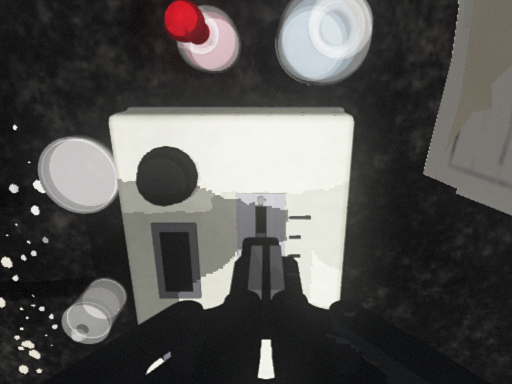

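The photometer's +y edge runs from about (109,116) to (353,116). The home mark starts at (289,217), the next two at (289,237) and (289,256). I'll check these against the fit.

```bash
python3 - <<'E'
from h import *; from station import *
p=np.load("p.npy"); c=read_camera("wrist")
print(np.round(proj(c,W(p,[(-85,120,0),(85,120,0),(p[3],45,.5),(p[3],29,.5),(p[3],13,.5)])),1).tolist())
cv2.imwrite("pics/w3.png",cv2.resize(c["color"][180:270,220:320,::-1],None,fx=5,fy=5,interpolation=cv2.INTER_CUBIC))
E
python3 -m crank '[[0,-0.05,0.5,0,0,0,0],[0,0,0.5,0,0,0,0],[0,0,0.5,0,0,0,0],[0,0,0.4,0,0,0,0],[0,0,0,0,0,0,0],[0,0,0,0,0,0,0]]'
python3 - <<'E'
from h import *; st()
from station import *
c=read_camera("side"); a=cv2.resize(c["color"][170:290,200:320,::-1],None,fx=5,fy=5,interpolation=cv2.INTER_CUBIC); cv2.imwrite("pics/s3.png",a)
E
```

```text
[[105.9, 114.4], [359.9, 114.1], [290.0, 217.8], [289.5, 237.4], [289.1, 256.2]]
time: 1.82
tool_pos: [0.5742, -0.025, 0.0753]
tcp_rot: [-0.0, 0.737, 0.676, -0.0]
ft_force: [0.4, -0.4, 0.0]
gripper_width: 0.0002
finger_force: 0.0
t 1.8167 photo-frame mm [18.2 62.  15.3] yaw x-axis-90 -0.086 F [ 0.4 -0.4  0. ] w 0.00018551222312350758
```

View pics/s3.png

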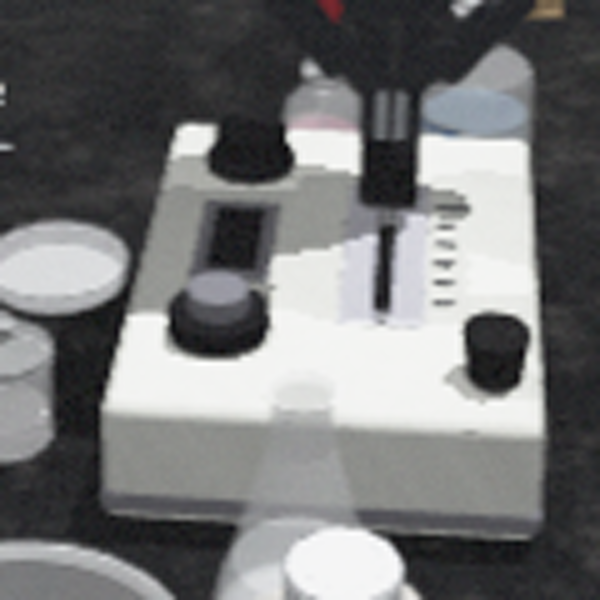

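The finger is down on the home side of the paddle, with nothing else in the way. I'll approach until it touches.

```bash
python3 -m crank '[[-0.15,0.04,0,0,0,0,0],[-0.1,0,0,0,0,0,0],[-0.05,0,0,0,0,0,0],[0,0,0,0,0,0,0]]'
for i in 1; do python3 -m crank '[[-0.05,0,0,0,0,0,0],[0,0,0,0,0,0,0]]'; python3 -c "from h import st;st()"; done
python3 -m crank '[[-0.05,0,0,0,0,0,0],[0,0,0,0,0,0,0]]'; python3 -c "from h import st;st()"
python3 -m crank '[[-0.05,0,0,0,0,0,0],[0,0,0,0,0,0,0]]'; python3 -c "from h import st;st()"
```

```text
time: 2.2
tool_pos: [0.5757, -0.0379, 0.0763]
tcp_rot: [0.001, 0.737, 0.676, 0.001]
ft_force: [0.4, 0.7, -0.8]
gripper_width: 0.0002
finger_force: 0.0
time: 2.37
tool_pos: [0.5749, -0.0395, 0.0756]
tcp_rot: [0.0, 0.737, 0.676, 0.0]
ft_force: [0.2, 0.5, 0.8]
gripper_width: -0.0
finger_force: 0.0
t 2.3667 photo-frame mm [20.1 47.6 15.6] yaw x-axis-90 -0.087 F [0.2 0.5 0.8] w -1.3847931886725312e-05
time: 2.53
tool_pos: [0.5747, -0.0408, 0.0754]
tcp_rot: [-0.0, 0.737, 0.676, 0.0]
ft_force: [0.3, 1.0, 0.8]
gripper_width: 0.0003
finger_force: 0.8
t 2.5333 photo-frame mm [20.  46.2 15.4] yaw x-axis-90 -0.087 F [0.3 1.  0.8] w 0.00028522309683113884
time: 2.7
tool_pos: [0.5747, -0.0413, 0.0754]
tcp_rot: [-0.001, 0.737, 0.676, 0.001]
ft_force: [0.8, 8.1, 1.2]
gripper_width: -0.0
finger_force: 3.7
t 2.7 photo-frame mm [20.  45.8 15.4] yaw x-axis-90 -0.087 F [0.8 8.1 1.2] w -4.132286630416838e-07
```

```bash
python3 -m crank '[[-0.05,0,0,0,0,0,0],[0,0,0,0,0,0,0]]' >/dev/null; python3 -c "from h import st;st()"
python3 -m crank '[[-0.05,0,0,0,0,0,0],[0,0,0,0,0,0,0]]'>/dev/null; python3 -c "from h import st;st()"
python3 -m crank '[[-0.05,0,0,0,0,0,0],[0,0,0,0,0,0,0]]'>/dev/null; python3 -c "from h import st;st()"
python3 -m crank '[[-0.05,0,0,0,0,0,0],[0,0,0,0,0,0,0]]'>/dev/null; python3 -c "from h import st;st()"
python3 -m crank '[[-0.05,0,0,0,0,0,0],[0,0,0,0,0,0,0]]'>/dev/null; python3 -c "from h import st;st()"
python3 -m crank '[[-0.05,0,0,0,0,0,0],[0,0,0,0,0,0,0]]'>/dev/null; python3 -c "from h import st;st()"
python3 -m crank '[[-0.05,0,0,0,0,0,0],[0,0,0,0,0,0,0]]'>/dev/null; python3 -c "from h import st;st()"
python3 -m crank '[[-0.05,0,0,0,0,0,0],[0,0,0,0,0,0,0]]'>/dev/null; python3 -c "from h import st;st()"
```

```text
t 2.8667 photo-frame mm [20.  43.6 15.4] yaw x-axis-90 -0.087 F [0.1 4.  2. ] w -8.846319535940547e-05
t 3.0333 photo-frame mm [19.9 41.  15.4] yaw x-axis-90 -0.086 F [-0.9  3.2  1.6] w 0.0001539264823038393
t 3.2 photo-frame mm [20.  38.  15.3] yaw x-axis-90 -0.086 F [ 0.6  0.9 -0.4] w -0.0001533914708879376
t 3.3667 photo-frame mm [20.  35.4 15.2] yaw x-axis-90 -0.086 F [-0.2 -0.2  0.3] w 0.0003807588285693376
t 3.5333 photo-frame mm [19.9 33.2 15.2] yaw x-axis-90 -0.086 F [ 0.1  0.4 -0.4] w -3.372622172556748e-05
t 3.7 photo-frame mm [19.9 31.3 15.2] yaw x-axis-90 -0.087 F [ 0.  -1.2 -0.1] w -0.00012111942472262072
t 3.8667 photo-frame mm [19.9 30.1 15.2] yaw x-axis-90 -0.087 F [0.7 1.7 0. ] w -0.0004053438131343773
t 4.0333 photo-frame mm [19.9 29.7 15.3] yaw x-axis-90 -0.087 F [0.5 8.  0.5] w 9.788924762424402e-05
```

The force dropped at 38 mm, which is the jump into the second click. Contact came back at 30 mm as predicted, and the next jump is due near 22 mm.

```bash
python3 -m crank '[[-0.05,0,0,0,0,0,0],[0,0,0,0,0,0,0]]' >/dev/null; python3 -c "from h import st;st()"
python3 -m crank '[[-0.05,0,0,0,0,0,0],[0,0,0,0,0,0,0]]'>/dev/null; python3 -c "from h import st;st()"
python3 -m crank '[[-0.05,0,0,0,0,0,0],[0,0,0,0,0,0,0]]'>/dev/null; python3 -c "from h import st;st()"
python3 -m crank '[[-0.025,0,0,0,0,0,0],[0,0,0,0,0,0,0],[0,0,0,0,0,0,0]]'>/dev/null; python3 -c "from h import st;st()"
```

```text
t 4.2 photo-frame mm [19.9 27.1 15.2] yaw x-axis-90 -0.086 F [ 0.8  2.4 -1.2] w -1.1328131755783088e-05
t 4.3667 photo-frame mm [19.9 24.4 15.2] yaw x-axis-90 -0.086 F [-0.2  2.4  0.5] w -0.00016455945993705426
t 4.5333 photo-frame mm [19.9 21.5 15.2] yaw x-axis-90 -0.086 F [-0.4  0.5 -0.1] w 3.3411648724505716e-05
t 4.7833 photo-frame mm [20.  20.3 15.3] yaw x-axis-90 -0.086 F [-0.2  1.   0.6] w 5.561380630840438e-05
```

```bash
python3 -m crank '[[0.3,0,0,0,0,0,0],[0,0,-0.6,0,0,0,0],[0,0,-0.7,0,0,0,0],[0,0,-0.6,0,0,0,0],[-0.6,-0.55,0,0,0,0,0],[-0.7,-0.55,0,0,0,0,0],[-0.7,-0.5,0,0,0,0,0],[-0.35,0,0,0,0,0,0],[0,0,0,0,0,0,0],[0,0,0,0,0,0,0]]'
python3 - <<'E'
from h import *; st()
from station import *
p=np.load("p.npy"); out=[]
for n,b in (("side",(170,200)),("scene",(150,220)),("wrist",None)):
    d=read_camera(n); im=d["color"][:,:,::-1].copy()
    for q in (32,48,64):
        u=proj(d,W(p,(20,45-q,40)))[0]; cv2.circle(im,tuple(int(v*8) for v in u),7,(0,0,255),-1,shift=3)
    u=proj(d,W(p,(-45,-65,22)))[0]; cv2.circle(im,tuple(int(v*8) for v in u),7,(0,255,0),-1,shift=3)
    im=im[b[0]:b[0]+130,b[1]:b[1]+130] if b else im[100:384,110:394]
    out.append(cv2.resize(im,(400,400),interpolation=cv2.INTER_CUBIC))
cv2.imwrite("pics/b4.png",np.hstack(out[:2]));cv2.imwrite("pics/w4.png",out[2])
E
```

```text
time: 5.62
tool_pos: [0.5018, -0.1424, 0.1516]
tcp_rot: [0.0, 0.738, 0.675, 0.0]
ft_force: [0.5, 0.7, -0.4]
gripper_width: 0.0004
finger_force: 0.0
t 5.6167 photo-frame mm [-43.9 -61.2  91.6] yaw x-axis-90 -0.088 F [ 0.5  0.7 -0.4] w 0.0004047992212471895
```

View pics/b4.png

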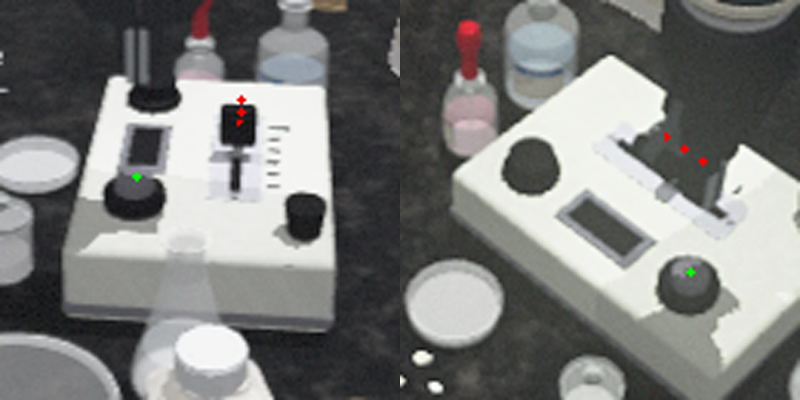

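View pics/w4.png

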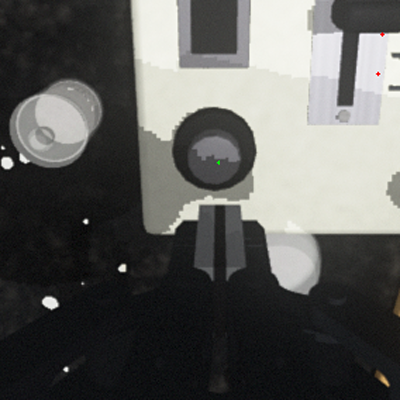

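The side view is ambiguous and the wrist view suggests the paddle (lower edge at crop row 32) may be short of the third click. I'll go back and measure it from closer.

```bash
python3 - <<'E'
from h import *; from station import *
p=np.load("p.npy"); d=read_camera("wrist")
for q in (40,44,48): print(q,np.round((proj(d,W(p,[(20+a,45-q+b,z) for z in (40,10) for b in (6,-6) for a in (-13,13)]))-[110,100])*400/284).tolist())
print(np.round((proj(d,W(p,[(p[3],45-16*k,.5) for k in range(6)]))-[110,100])*400/284).tolist())
a=d["color"][60:210,300:450,::-1]
cv2.imwrite("pics/w5.png",cv2.resize(a,None,fx=4,fy=4,interpolation=cv2.INTER_CUBIC))
print("in w5:")
for q in (40,44,48): print(q,np.round((proj(d,W(p,[(20+a,45-q+b,z) for z in (40,10) for b in (6,-6) for a in (-13,13)]))-[300,60])*4).tolist())
print(np.round((proj(d,W(p,[(p[3],45-16*k,.5) for k in range(6)]))-[300,60])*4).tolist())
E
```

```text
40 [[352.0, -3.0], [420.0, -3.0], [350.0, 29.0], [416.0, 29.0], [335.0, -7.0], [394.0, -7.0], [333.0, 20.0], [391.0, 20.0]]
44 [[351.0, 8.0], [419.0, 8.0], [349.0, 39.0], [415.0, 39.0], [334.0, 2.0], [393.0, 2.0], [332.0, 29.0], [390.0, 29.0]]
48 [[351.0, 18.0], [417.0, 18.0], [348.0, 49.0], [413.0, 49.0], [334.0, 11.0], [392.0, 11.0], [332.0, 38.0], [389.0, 38.0]]
[[411.0, -89.0], [406.0, -50.0], [402.0, -13.0], [398.0, 23.0], [394.0, 56.0], [390.0, 89.0]]
in w5:
40 [[241.0, 152.0], [433.0, 152.0], [233.0, 242.0], [421.0, 242.0], [191.0, 140.0], [358.0, 140.0], [185.0, 218.0], [349.0, 218.0]]
44 [[238.0, 182.0], [429.0, 182.0], [231.0, 271.0], [418.0, 271.0], [189.0, 166.0], [355.0, 166.0], [183.0, 244.0], [346.0, 244.0]]
48 [[236.0, 212.0], [425.0, 212.0], [228.0, 300.0], [414.0, 300.0], [187.0, 192.0], [352.0, 192.0], [182.0, 269.0], [343.0, 269.0]]
[[406.0, -92.0], [393.0, 18.0], [381.0, 123.0], [369.0, 224.0], [358.0, 320.0], [347.0, 412.0]]
```

View pics/w5.png

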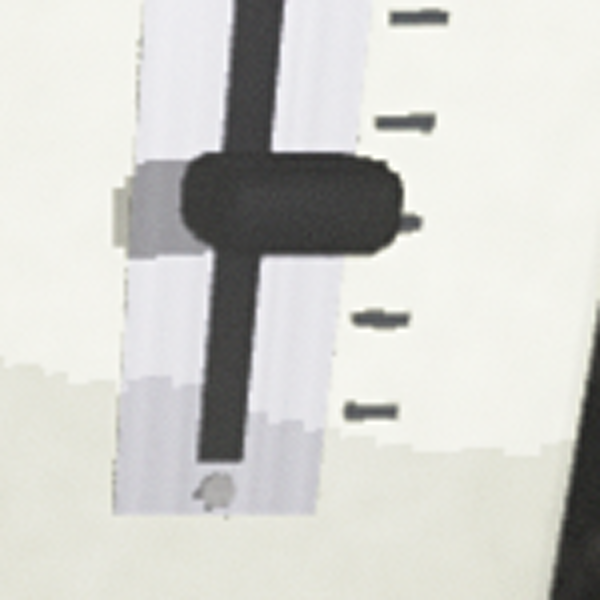

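The paddle spans rows 152–253 in the enlarged view. Third click would be 212–300 for its top face, so the lever is at about 41–42 mm, hanging just past half way and not seated. I'll go back and push it on.

```bash
python3 -m crank '[[0.5,0.5,0,0,0,0,0],[0.7,0.6,0,0,0,0,0],[0.7,0.5,0,0,0,0,0],[0.38,0,0,0,0,0,0],[0,0,0,0,0,0,0],[0,0,0.5,0,0,0,0],[0,0,0.6,0,0,0,0],[0,0,0.6,0,0,0,0],[0,0,0.2,0,0,0,0],[0,0,0,0,0,0,0],[0,0,0,0,0,0,0]]' >/dev/null; python3 -c "from h import st;st()"
```

```text
t 6.7333 photo-frame mm [19.7 30.1 15.2] yaw x-axis-90 -0.086 F [ 0.6 -0.4  0.6] w -1.0951054667100593e-05
```

```bash
python3 -m crank '[[-0.1,0,0,0,0,0,0],[-0.1,0,0,0,0,0,0],[-0.05,0,0,0,0,0,0],[0,0,0,0,0,0,0],[0,0,0,0,0,0,0]]' >/dev/null; python3 -c "from h import st;st()"
python3 -m crank '[[-0.04,0,0,0,0,0,0],[0,0,0,0,0,0,0],[0,0,0,0,0,0,0]]'>/dev/null; python3 -c "from h import st;st()"
python3 -m crank '[[-0.04,0,0,0,0,0,0],[0,0,0,0,0,0,0],[0,0,0,0,0,0,0]]'>/dev/null; python3 -c "from h import st;st()"
python3 -m crank '[[-0.03,0,0,0,0,0,0],[0,0,0,0,0,0,0],[0,0,0,0,0,0,0]]'>/dev/null; python3 -c "from h import st;st()"
```

```text
t 7.15 photo-frame mm [20.5 19.7 16.1] yaw x-axis-90 -0.087 F [-0.5 -0.2  0.3] w 9.769555972662423e-05
t 7.4 photo-frame mm [19.9 18.5 15.3] yaw x-axis-90 -0.086 F [0.4 0.  0.3] w 9.591084228019455e-05
t 7.65 photo-frame mm [19.9 16.9 15.2] yaw x-axis-90 -0.086 F [-0.4 -0.2 -0.5] w 3.596781347130099e-05
t 7.9 photo-frame mm [20.  15.7 15.3] yaw x-axis-90 -0.086 F [-0.5 -0.9 -0.4] w 0.00023161853879831922
```

```bash
python3 -m crank '[[-0.03,0,0,0,0,0,0],[0,0,0,0,0,0,0],[0,0,0,0,0,0,0]]'>/dev/null; python3 -c "from h import st;st()"
python3 -m crank '[[0.3,0,0,0,0,0,0],[0,0,-0.6,0,0,0,0],[0,0,-0.7,0,0,0,0],[0,0,-0.6,0,0,0,0],[-0.6,-0.55,0,0,0,0,0],[-0.7,-0.55,0,0,0,0,0],[-0.7,-0.52,0,0,0,0,0],[-0.28,0,0,0,0,0,0],[0,0,0,0,0,0,0],[0,0,0,0,0,0,0]]' >/dev/null
python3 - <<'E'
from h import *; st()
from station import *
p=np.load("p.npy"); d=read_camera("wrist")
cv2.imwrite("pics/w6.png",cv2.resize(d["color"][60:210,300:450,::-1],None,fx=4,fy=4,interpolation=cv2.INTER_CUBIC))
for q in (40,48): print(q,np.round((proj(d,W(p,[(20+a,45-q+b,z) for z in (40,10) for b in (6,-6) for a in (-13,13)]))-[300,60])*4).tolist())
E
```

```text
t 8.15 photo-frame mm [20.  14.5 15.3] yaw x-axis-90 -0.087 F [-0.1  0.3 -0.2] w 0.0002948321134342293
t 8.9833 photo-frame mm [-44.3 -64.4  91.6] yaw x-axis-90 -0.088 F [-0.  -0.5  0.1] w -0.000227540469355274
40 [[247.0, 118.0], [440.0, 117.0], [239.0, 209.0], [429.0, 209.0], [196.0, 110.0], [364.0, 110.0], [190.0, 189.0], [355.0, 189.0]]
48 [[242.0, 179.0], [433.0, 179.0], [235.0, 268.0], [421.0, 267.0], [192.0, 163.0], [358.0, 163.0], [187.0, 241.0], [349.0, 240.0]]
```

View pics/w6.png

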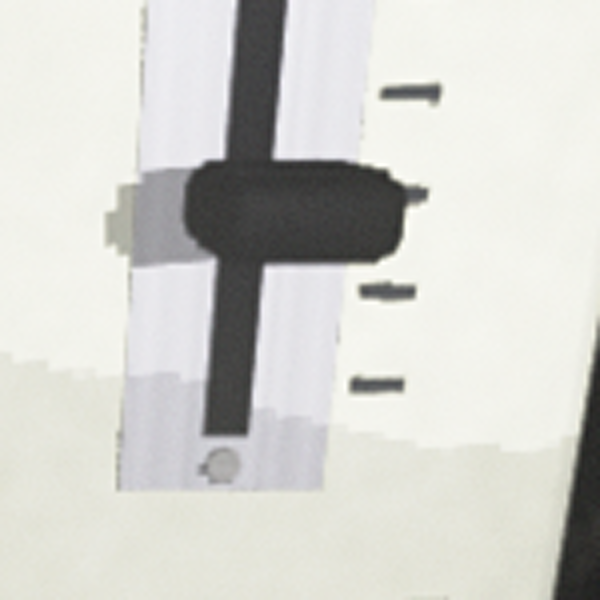

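The paddle now spans rows 160–263 against 163–268 predicted for the third click, with two marks left below it. The lever is seated in the third click, so I'll press the key.

```bash
python3 -m crank '[[0,0,0.6,0,0,0,0],[0,0,0.6,0,0,0,0],[0,0,0.4,0,0,0,0],[0,0,0,0,0,0,0],[0,0,0,0,0,0,0]]'>/dev/null; python3 -c "from h import st;st()"
python3 -m crank '[[0,0,0.1,0,0,0,0],[0,0,0.1,0,0,0,0],[0,0,0,0,0,0,0],[0,0,0,0,0,0,0]]'>/dev/null; python3 -c "from h import st;st()"
python3 -m crank '[[0,0,0.06,0,0,0,0],[0,0,0,0,0,0,0],[0,0,0,0,0,0,0]]'>/dev/null; python3 -c "from h import st;st()"
```

```text
t 9.45 photo-frame mm [-45.2 -63.3  26.2] yaw x-axis-90 -0.085 F [-0.1 -0.1 -0.1] w 1.2189807846044808e-05
t 9.7833 photo-frame mm [-43.4 -64.6  20.6] yaw x-axis-90 -0.086 F [0.6 2.2 1.5] w -7.94012995222573e-05
t 10.0333 photo-frame mm [-43.6 -64.7  17.8] yaw x-axis-90 -0.087 F [3.  1.3 3.3] w 0.00013491062093710088
```

```bash
python3 -m crank '[[0,0,0.06,0,0,0,0],[0,0,0,0,0,0,0],[0,0,0,0,0,0,0]]'>/dev/null; python3 -c "from h import st;st()"
python3 -m crank '[[0,0,0.04,0,0,0,0],[0,0,0,0,0,0,0],[0,0,0,0,0,0,0]]'>/dev/null; python3 -c "from h import st;st()"
```

```text
t 10.2833 photo-frame mm [-43.5 -64.8  16. ] yaw x-axis-90 -0.087 F [0.7 2.8 9.9] w -0.00012890228614976623
t 10.5333 photo-frame mm [-43.4 -64.8  15.8] yaw x-axis-90 -0.087 F [-3.3  4.3 18.8] w -0.00030004433331360747
```

The key has bottomed: 16 mm, with force up to 19 N. I'll lift straight up and check.

```bash
python3 -m crank '[[0,0,-0.2,0,0,0,0],[0,0,-0.4,0,0,0,0],[0,0,-0.7,0,0,0,0],[0,0,-0.7,0,0,0,0],[0,0,-0.5,0,0,0,0],[0,0,0,0,0,0,0],[0,0,0,0,0,0,0],[0,0,0,0,0,0,0]]'>/dev/null
python3 - <<'E'
from h import *; st()
from station import *
p=np.load("p.npy"); d=read_camera("wrist"); s=read_camera("side")
a=cv2.resize(d["color"][:,:,::-1],(512,384)); b=cv2.resize(s["color"][170:298,200:296,::-1],(288,384),interpolation=cv2.INTER_CUBIC)
cv2.imwrite("pics/f.png",np.hstack([a,b]))
print(np.round(proj(d,W(p,[(20,-3+b,40) for b in(6,-6)]))).tolist())
E
```

```text
t 11.2 photo-frame mm [-46.3 -64.6 111.2] yaw x-axis-90 -0.087 F [-0.6  0.4 -0.7] w 2.8673197188662405e-06
[[378.0, 102.0], [376.0, 122.0]]
```

View pics/f.png

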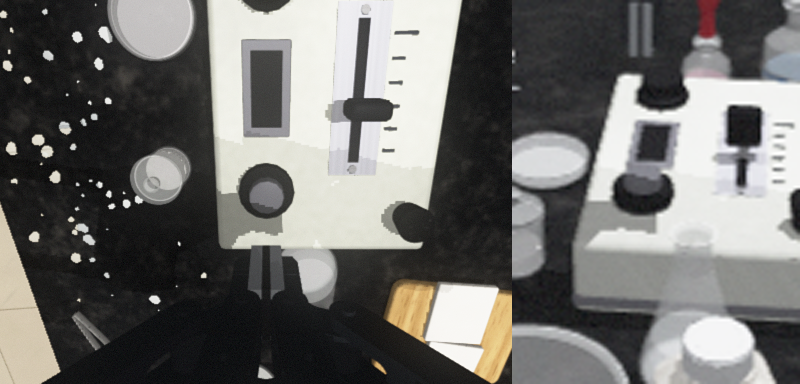

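The paddle at (368,109) lies beside the fourth mark from the top at row 106, which is the third after home. The key at (266,193) is up, and the stopper and dish are in place.

```bash
python3 -c "
from station import *
print(finish_job())"
```

```text
the job is handed in; nothing more can be done
None
```

The lever is seated in the third click, the read key was then pressed fully down and has sprung back up, nothing around the photometer was disturbed as far as I could see, and the job was handed in at about 11 s (limit 48 s).

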